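# Wind up the pickle press by flicking its thumbscrew round

### The job

The loose green three-winged thumbscrew on the lid of the pickle press must be wound anticlockwise, seen from above, until the orange pressing plate is fully up under the lid and the thumbscrew comes to its stop; it takes between half a turn and a little over one turn. Push its wings round from the side with your closed fingertips, stroke after stroke: do not pinch the thumbscrew, reach round it with open fingers, or force it hard against its stop. Leave the shaker, the mug and the bowl where they stand, and finish clear of everything with the thumbscrew still wound up.

Things in the scene. Friction and masses are not known exactly. Their poses are not given: they have to be found in the camera images.
- press: pickle press, fixed to the worktop by its rubber feet: a clear box under a white lid, 138 mm (its x) by 158 mm (its y), lid top 102 mm above the worktop. Origin on the worktop under its centre, z up; +x points to its back.
- handle_mid (a point): top middle of the dark grey carrying handle that stands on the lid behind the thumbscrew: an arch of 10 mm round bar, 100 mm wide along press y, its middle line 47 mm behind the axis of the thumbscrew, its top 158 mm above the worktop. It leaves no proper room for fingers behind the thumbscrew; the front and sides are open
- knob (a joint): angle of the green thumbscrew in rad: 0 is plate fully down, 7.0 is plate fully up, where a hard stop ends it; it grows anticlockwise seen from above. Starts between 0.3 and 2.8. It stays where it is left, turns against a friction of about 0.05 N m (about 2 N at a wing), does not rise or sink as it turns, and raises the plate by 4.5 mm per rad
- knob_top (a point): centre of the top of the thumbscrew, on its upright axis, which is the middle of the press, 138 mm above the worktop. Hub: 28 mm across (34 mm at its foot), from 107 to 138 mm up. Three equal upright wings, 120 degrees apart, 8 mm thick (10 mm at the rounded ends), from 112 to 136 mm up, reach to 40 mm from the axis
- wing0 (a point): point on the top edge of one wing, 30 mm out from the axis (along press x when knob is 0, then turning with it), 136 mm above the worktop
- wing1 (a point): the same point on the next wing, 120 degrees anticlockwise of wing0
- wing2 (a point): the same point on the third wing, 240 degrees anticlockwise of wing0
- plate_mid (a point): middle of the orange pressing plate (118 x 138 mm, 8 mm thick) inside the clear box: 44 mm above the worktop when fully down, 75.5 mm when fully up; it only goes up and down with the thumbscrew
- shaker: small loose shaker, 44 mm across, 90 mm high, to the right of the press; origin under its centre; leave it alone
- mug: loose white mug with a handle, 86 mm across (122 mm with handle), 96 mm high, to the right of the press; origin under its centre; leave it alone
- bowl: small loose white bowl with a dark diamond pattern, 73 x 91 mm, 46 mm high, to the left of the press; origin under its centre; leave it alone

How it is judged:
At the end, for the whole second after the job is handed in: the thumbscrew is within 0.3 rad of its upper stop (joint over 6.7 of 7.0) and at rest, the middle of the plate is over 73 mm above the worktop, and shaker, mug and bowl are within 15 mm of where they stood (value of joint knob above 6.7 rad and velocity of joint knob between -0.1 and 0.1 rad/s and distance of each of shaker, mug, bowl from where it was at the start of the episode below 0.015 m and height (world z) of plate_mid above 0.073 m); the robot touches nothing.
It fails at once if the knob is taken between the fingers: the grasp point comes within 10 mm of its axis, or within 8 mm of the middle of a wing (seen from above), with the fingertips lowered beside the wings ((z of the grasp point in the frame of knob_top below 0.012 m and horizontal distance between the grasp point and knob_top below 0.01 m) or (z of the grasp point in the frame of knob_top below 0.012 m and horizontal distance between the grasp point and wing0 below 0.008 m) or (z of the grasp point in the frame of knob_top below 0.012 m and horizontal distance between the grasp point and wing1 below 0.008 m) or (z of the grasp point in the frame of knob_top below 0.012 m and horizontal distance between the grasp point and wing2 below 0.008 m)).
It fails at once if the fingers bear on the press or its knob with more than 60 N (contact force between the fingers and press above 60 N).
It fails at once if the shaker is moved by more than 15 mm or lifted (distance of shaker from where it was at the start of the episode above 0.015 m).
It fails at once if the mug is moved by more than 15 mm or lifted (distance of mug from where it was at the start of the episode above 0.015 m).
It fails at once if the bowl is moved by more than 15 mm or lifted (distance of bowl from where it was at the start of the episode above 0.015 m).
It also fails if it takes over 54 s, if anything falls off the work surface, if the arm or the gripper's body presses on something with over 40 N, if the wrist force passes 120 N, or if a joint passes its speed limit or range.

### The arm

A 6-joint arm with a two-finger parallel gripper is mounted at the origin on a cart in front of the work surface, level with it; the furniture and walls round the work are solid. World frame = base frame: x ahead of the robot, y to its left, z up, the work surface at z = 0. Lengths are in m, angles in rad, forces in N, time in s.
With the tool pointing down it reaches from about 0.35 to 0.925 m from the base axis. Payload 6.4 kg.
Tool frame: the origin (TCP) lies at the very end of the fingers, on their centre line; the grasp point (between the pads) lies r.tcp_to_grasp behind it (r.tcp_to_grasp is the distance from the TCP to the grasp point, in m); z points along the fingers, x is the direction in which the jaws open and shut, and the axes are right-handed (so a half turn about z gives the same grasp; the last joint's range is limited). The gripper opens to 85 mm and grips with 20 to 120 N. Pads are 22 mm wide; open, the fingers measure 114 mm over their backs; the gripper's body (76 mm by 85 mm) begins 54 mm behind the grasp point. The pads swing forward as they close: fully open they stand 13 mm farther back than shut.
Start: joints at [-1.32, 0.245, 1.558, -0, 1.339, -0.174], TCP at [0.268, -0.592, 0.204] pointing down, gripper open.
Joint ranges: [-3.13, 3.13], [-1.02, 2.26], [0.13, 2.54], [-0.95, 4.09], [0.21, 2.88], [-2.74, 2.74]. Speed limits (rad/s): [2.57, 2.57, 3.14, 3.14, 3.14, 3.14].

### API

Orientations are given as a unit quaternion [w, x, y, z].
In Python, from rig import r gives the robot as it stands.
- The arm moves only by the tool arm_command, never from a script. Its argument "series" is a list of rows, each a list of 3 entries, a list of its own where there are three numbers: the shift along the tool's x, y, z in mm, then the turn about the tool's z in degrees, then the closure, from 0 (fully open) to 1 (shut). A call has 1 to 8 rows; each row is the pose to reach, as a shift and turn from the pose measured when the call began, along the tool's axes at that moment; what a row does not reach only later rows make up. A row lasts 1/10 s, in which the tool goes at most 50 mm and 8.59 degrees, less where a joint would pass 70% of its speed; a pose out of reach is approached as far as the arm can. A call with a gripper value outside its range is refused whole. The fingers move at their own pace and stop on an object; "newtons" is the grip in N (left out, the last holds). Time passes only in rows, so rows that repeat a pose let the fingers close. It gives the time, the measured TCP pose, the force and the opening at its end, in the units of the state.
- r.sense(): the state, without advancing time (a new reading comes with each control period).
- r.grab_frame(name): name is "scene" or "side" or "wrist"; returns the picture (384x512x3 uint8, red, green, blue); there is no depth.
- r.calibration(name): a dict with "mtx" (3x3 intrinsics, pixels), "R" (3x3) and "t" (3): a world point X has camera coordinates R X + t; the wrist camera has in their place "T_tool_cam" (4x4, takes a point from camera to tool coordinates, whose origin is the TCP and whose axes are the tool frame's). Camera axes: x right, y down, z forward; pixel columns grow to the right and rows downward; lengths in m; the calibration is good to about 2 mm. A picture is of the moment at which its call begins: read the wrist's pose just before it. calibration takes no time and is no camera call.
- r.close_job(): hands the job in, once; it reports no verdict.
Trained networks look in the newest picture that a camera, given by its name, has taken for a name from the list of things; names that differ only in an ending like _2 or _b are one class to them, and where a whole thing is asked for, a point or a joint stands for the part that bears it (a point fixed in the world has none). Each returns a list of dicts, best first, with "score" (0 to 1); they miss things now and then, are a little off and sometimes report something else, mostly with a low value. They report only what shows in the picture. A call takes as long as a camera call.
- r.cut_out(camera, query): "region" (384x512 bool, what is visible of it) and "centre" ([column, row] in pixels, amid what is visible of it).
- r.mark_of(camera, query): "centre" ([column, row] in pixels: a listed point, or the origin of a listed thing).
The state is a dict: "clock": time; "joints": joint angles; "joint_velocities": joint speeds; "tau": joint torques, N m; "position": TCP position; "orientation": TCP orientation; "ft_force": force on the tool from outside, world axes, zero at the start; "ft_torque": the same for the moment, N m; "gripper_width": opening from 0.0 (shut) to 1.0 (fully open).
Only numpy, scipy, OpenCV 4.12 (cv2) and the standard library are available. Lean on these libraries where they do the work, as an engineer would, in place of code of your own. Each camera call takes 0.05 s, during which the arm holds its last target.

## Working session

There is one attempt and no reset: what is moved stays moved. The work goes in short steps, Python scripts to look and compute and a tool call to move; the robot and the scene stay as the last step left them, time stands still between calls to the robot, and variables do not carry over. Pictures are saved under pics/ and viewed, and the job is handed in when it is done.

Besides the shell and the picture viewer there is one more tool, called after "Call:" as a command line: name --argument value ..., lists and objects as JSON in quotes. arm_command: Moves the arm, as the interface text tells. Its arguments: {"type":"object","properties":{"series":{"type":"array"},"newtons":{"type":"number"}},"required":["series"]}

```bash
ls; mkdir -p pics
python3 - <<'E'
from rig import r
import cv2,numpy as np
s=r.sense(); print(s); print(r.tcp_to_grasp)
for n in ["scene","side","wrist"]:
    im=r.grab_frame(n); cv2.imwrite(f"pics/{n}0.png",im[:,:,::-1])
    c=r.calibration(n); print(n,{k:np.round(v,4).tolist() for k,v in c.items()})
    for q in ["knob_top","wing0","wing1","wing2","handle_mid","plate_mid","press","shaker","mug","bowl"]:
        print(q,[(np.round(d['centre'],1).tolist(),round(d['score'],2)) for d in r.mark_of(n,q)[:3]])
print(r.sense()['clock'])
E
```

```text
pics
{'clock': 0.0, 'joints': array([-1.32007177e+00,  2.45826415e-01,  1.55906316e+00, -1.60634232e-05,
        1.33868444e+00, -1.74090270e-01]), 'joint_velocities': array([ 1.77924260e-04, -5.22542509e-04,  3.28535624e-05, -4.89672380e-06,
       -7.34565574e-04,  3.45674512e-04]), 'tau': array([ 3.29057759e-03, -4.29498947e+01, -3.26127684e+01,  4.53514610e-05,
        5.24696967e-03,  5.51213773e-06]), 'position': array([ 0.26774707, -0.59160135,  0.20244606]), 'orientation': array([-6.67432893e-04,  8.40283901e-01, -5.42145722e-01, -7.32146513e-04]), 'ft_force': array([ 0.42774753, -0.09550022, -0.96186813]), 'ft_torque': array([-0.00129082,  0.03312857, -0.01372579]), 'gripper_width': 1.0055517395359952}
0.0187
scene {'mtx': [[466.8692, 0.0, 254.26], [0.0, 466.8692, 184.9472], [0.0, 0.0, 1.0]], 'R': [[-0.8514, -0.5244, -0.0093], [-0.2168, 0.368, -0.9042], [0.4776, -0.7678, -0.427]], 't': [0.3838, 0.2686, 0.7631]}
knob_top [([255.1, 196.1], 0.94)]
wing0 [([259.5, 188.6], 0.84), ([265.3, 200.4], 0.61)]
wing1 [([259.5, 188.6], 0.84), ([265.3, 200.4], 0.61)]
wing2 [([259.5, 188.6]
[... 490 characters left out ...]
66.7], 0.93), ([232.9, 168.1], 0.66)]
wing1 [([233.7, 160.6], 0.96), ([214.3, 166.7], 0.93), ([232.9, 168.1], 0.66)]
wing2 [([233.7, 160.6], 0.96), ([214.3, 166.7], 0.93), ([232.9, 168.1], 0.66)]
handle_mid [([246.0, 156.9], 0.63)]
plate_mid []
press [([227.1, 211.3], 0.85)]
shaker [([231.3, 250.4], 0.7), ([227.6, 164.6], 0.41)]
mug [([295.1, 258.2], 0.84)]
bowl []
wrist {'mtx': [[321.3578, 0.0, 253.5762], [0.0, 321.3578, 188.3297], [0.0, 0.0, 1.0]], 'T_tool_cam': [[1.0, 0.0008, 0.0002, 0.0004], [-0.0008, 0.9577, 0.2877, -0.0726], [0.0001, -0.2877, 0.9577, -0.1693], [0.0, 0.0, 0.0, 1.0]]}
knob_top []
wing0 []
wing1 []
wing2 []
handle_mid []
plate_mid []
press []
shaker []
mug []
bowl []
1.65
```

View images.

View pics/scene0.png

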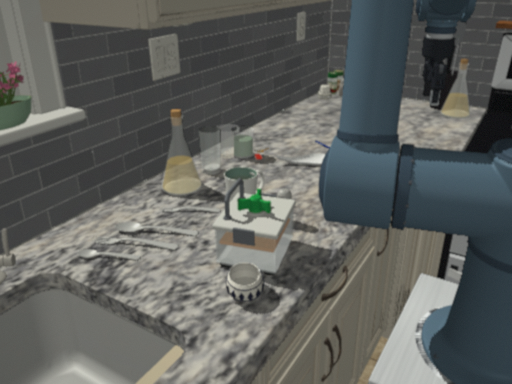

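View pics/side0.png

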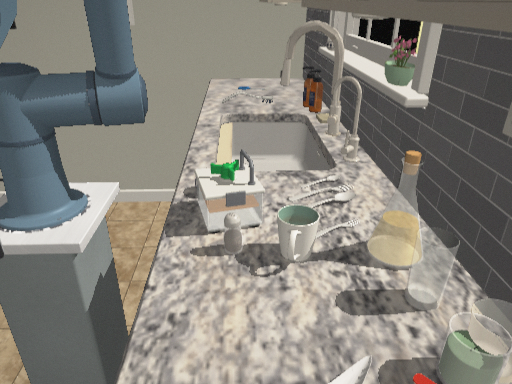

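```bash
cat > h.py <<'E'
import numpy as np
from rig import r
def ray(c,uv):
    m=c['mtx'];R=np.array(c['R']);t=np.array(c['t'])
    d=np.linalg.inv(m)@np.array([uv[0],uv[1],1.0])
    return -R.T@t, R.T@d
def atz(n,uv,z):
    c=r.calibration(n); o,d=ray(c,uv)
    return o+d*(z-o[2])/d[2]
def tri(ua,ub,a='scene',b='side'):
    A=[];B=[]
    for n,u in((a,ua),(b,ub)):
        o,d=ray(r.calibration(n),u); d/=np.linalg.norm(d); P=np.eye(3)-np.outer(d,d); A.append(P);B.append(P@o)
    return np.linalg.solve(sum(A),sum(B))
def proj(n,X):
    c=r.calibration(n); p=np.array(c['mtx'])@(np.array(c['R'])@np.array(X)+np.array(c['t'])); return p[:2]/p[2]
E
python3 - <<'E'
from h import *
np.set_printoptions(precision=4,suppress=True)
print('knob',atz('scene',(255.1,196.1),.138),atz('side',(229.5,164),.138),tri((255.1,196.1),(229.5,164)))
print('handle',atz('scene',(231.9,185.9),.158),atz('side',(246,156.9),.158))
print('press',atz('scene',(257.1,252.7),0),atz('side',(227.1,211.3),0))
for u in ((259.5,188.6),(265.3,200.4)): print('w scene',atz('scene',u,.136))
for u in ((233.7,160.6),(214.3,166.7),(232.9,168.1)): print('w side',atz('side',u,.136))
print('shaker',atz('side',(231.3,250.4),0),'mug',atz('side',(295.1,258.2),0),'bowl',atz('scene',(248.3,296.3),0))
E
```

```text
knob [ 0.4764 -0.0473  0.138 ] [ 0.4837 -0.0518  0.138 ] [ 0.4816 -0.0516  0.1364]
handle [ 0.5214 -0.0292  0.158 ] [ 0.5221 -0.0587  0.158 ]
press [ 0.4726 -0.0473  0.    ] [ 0.4744 -0.0319  0.    ]
w scene [ 0.4892 -0.0862  0.136 ]
w scene [ 0.4503 -0.0446  0.136 ]
w side [ 0.4934 -0.0263  0.136 ]
w side [ 0.4488 -0.0621  0.136 ]
w side [ 0.4917 -0.0716  0.136 ]
shaker [ 0.4866 -0.2011  0.    ] mug [ 0.6194 -0.2327  0.    ] bowl [0.4096 0.0886 0.    ]
```

Call:
arm_command --series '[[[0,0,-45],0,1],[[-40,-35,-78],4,1],[[-80,-67,-78],10,1],[[-120,-100,-78],16,1],[[-160,-134,-78],20,1],[[-200,-168,-78],24,1],[[-240,-202,-78],24,1],[[-275,-231,-78],24,1]]' --newtons 30

```text
clock: 2.45
position: [0.3606, -0.261, 0.2818]
orientation: [-0.0, 0.709, -0.705, 0.0]
ft_force: [1.3, 0.0, -0.1]
gripper_width: 0.002
```

Call:
arm_command --series '[[[-45,-12,0],0,1],[[-90,-24,0],0,1],[[-135,-38,0],0,1],[[-180,-52,0],0,1],[[-210,-60,0],0,1],[[-210,-60,0],0,1],[[-210,-60,0],0,1]]'

```text
clock: 3.15
position: [0.4195, -0.0503, 0.2818]
orientation: [0.0, 0.71, -0.705, 0.001]
ft_force: [0.5, -0.0, -0.5]
gripper_width: 0.0
```

```bash
cat >> h.py <<'E'
from scipy.spatial.transform import Rotation as Ro
import cv2
np.set_printoptions(precision=4,suppress=True)
def wcam(s):
    c=r.calibration('wrist'); T=np.eye(4); q=s['orientation']; T[:3,:3]=Ro.from_quat([q[1],q[2],q[3],q[0]]).as_matrix(); T[:3,3]=s['position']
    M=T@np.array(c['T_tool_cam']); R=M[:3,:3].T
    return dict(mtx=np.array(c['mtx']),R=R,t=-R@M[:3,3])
def watz(c,uv,z):
    o,d=ray(c,uv); return o+d*(z-o[2])/d[2]
def wproj(c,X):
    p=c['mtx']@(c['R']@np.array(X)+c['t']); return p[:2]/p[2]
E
python3 - <<'E'
from h import *
s=r.sense(); print(s['clock'],s['position'],s['orientation'],s['joints'])
c=wcam(s); im=r.grab_frame('wrist'); cv2.imwrite('pics/w1.png',im[:,:,::-1])
for q,z in (("knob_top",.138),("wing0",.136),("handle_mid",.158),("press",0),('bowl',0),('shaker',0)):
    for d in r.mark_of('wrist',q): print(q,d['centre'],round(d['score'],2),watz(c,d['centre'],z))
for n in ('scene','side'):
    i=r.grab_frame(n); cv2.imwrite(f'pics/{n}1.png',i[:,:,::-1])
i=cv2.imread('pics/side1.png')[140:240,170:290]; cv2.imwrite('pics/side1z.png',cv2.resize(i,None,fx=5,fy=5,interpolation=cv2.INTER_CUBIC))
i=cv2.imread('pics/scene1.png')[160:280,200:320]; cv2.imwrite('pics/scene1z.png',cv2.resize(i,None,fx=5,fy=5,interpolation=cv2.INTER_CUBIC))
E
```

```text
3.15 [ 0.4195 -0.0503  0.2818] [ 0.      0.7096 -0.7047  0.0006] [-0.3886 -0.3834  2.0122 -0.0006  1.5116  1.1753]
knob_top [252.3, 107.8] 0.94 [ 0.478  -0.0494  0.138 ]
wing0 [283.3, 96.5] 0.74 [ 0.4885 -0.0786  0.136 ]
wing0 [246.8, 142.1] 0.63 [ 0.4452 -0.0442  0.136 ]
wing0 [224.8, 85.7] 0.63 [ 0.4978 -0.0235  0.136 ]
handle_mid [243.2, 55.9] 0.96 [ 0.5216 -0.0414  0.158 ]
press [250.4, 105.9] 0.87 [ 0.4742 -0.0464  0.    ]
bowl [158.3, 142.1] 0.76 [0.4239 0.0827 0.    ]
shaker [361.0, 92.2] 0.8 [ 0.4932 -0.1952  0.    ]
```

View pics/w1.png

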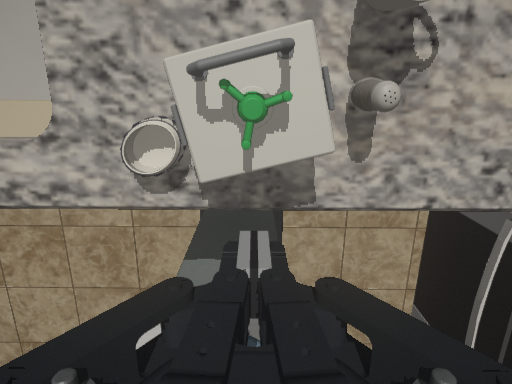

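View pics/side1z.png

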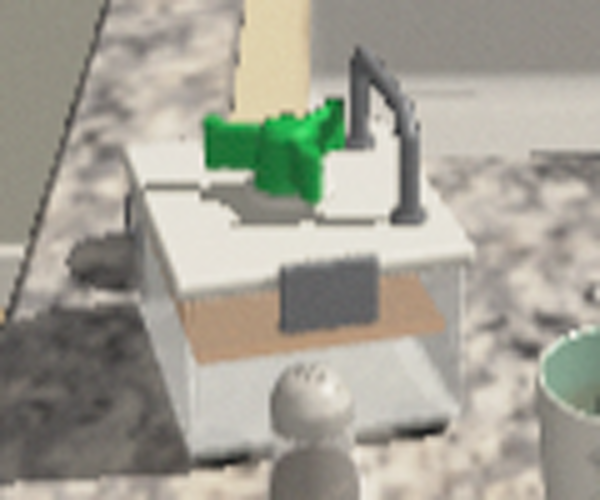

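View pics/scene1z.png

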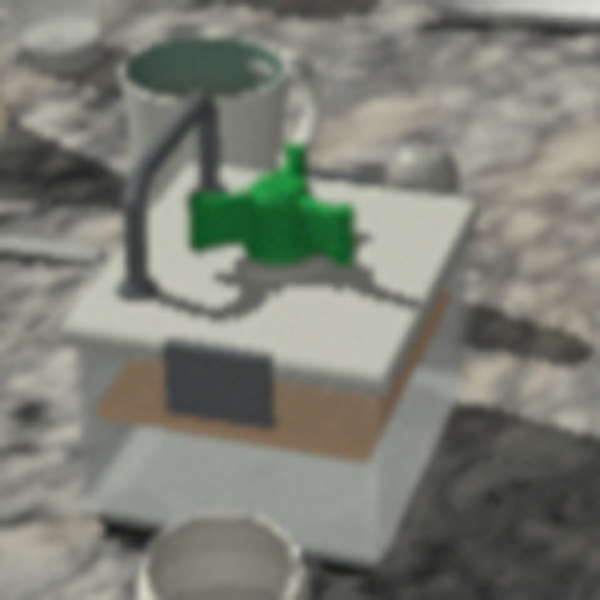

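```bash
python3 - <<'E'
from h import *
s=r.sense(); c=wcam(s)
P=[watz(c,u,.102)[:2] for u in ((165,60),(312,20),(335,150),(203,183))]; P=np.array(P); print(P,P.mean(0))
e=[P[0]-P[1],P[3]-P[2],P[0]-P[3],P[1]-P[2]]
print([np.linalg.norm(x) for x in e], [np.degrees(np.arctan2(-x[0],x[1])) for x in e[:2]],[np.degrees(np.arctan2(x[1],x[0])) for x in e[2:]])
K=np.array([.478,-.0494]); yaw=np.radians(13.5)
Rz=np.array([[np.cos(yaw),-np.sin(yaw)],[np.sin(yaw),np.cos(yaw)]])
for n,(x0,y0,sc) in dict(side=(170,140,5),scene=(200,160,5)).items():
    im=cv2.imread(f'pics/{n}1z.png')
    for th,col in ((.65,(255,0,0)),(2.74,(0,0,255))):
        z=.044+.0045*th
        for dz in(-.004,.004):
            pts=[(proj(n,[*(K+Rz@np.array([sx*.059,sy*.069])),z+dz])-[x0,y0])*sc for sx,sy in((-1,-1),(-1,1),(1,1),(1,-1))]
            cv2.polylines(im,[np.int32(pts)],True,col,1)
    pts=[(proj(n,[*(K+Rz@np.array([sx*.069,sy*.079])),.102])-[x0,y0])*sc for sx,sy in((-1,-1),(-1,1),(1,1),(1,-1))]
    cv2.polylines(im,[np.int32(pts)],True,(0,255,0),1)
    cv2.imwrite(f'pics/{n}1o.png',im)
E
python3 -c "
import cv2,numpy as np
a=cv2.imread('pics/side1o.png');b=cv2.imread('pics/scene1o.png')
cv2.imwrite('pics/o.png',cv2.resize(np.hstack([a,b[:500]]),(800,333)))"
```

```text
[[ 0.5228  0.0383]
 [ 0.5601 -0.1084]
 [ 0.4318 -0.141 ]
 [ 0.3936  0.0051]] [ 0.4771 -0.0515]
[np.float64(0.151431417762774), np.float64(0.15094934803251592), np.float64(0.1334334105618316), np.float64(0.13232820751763064)] [np.float64(14.249319660204257), np.float64(14.668570325728293)] [np.float64(14.432735231810742), np.float64(14.22378937679944)]
```

View pics/side1o.png

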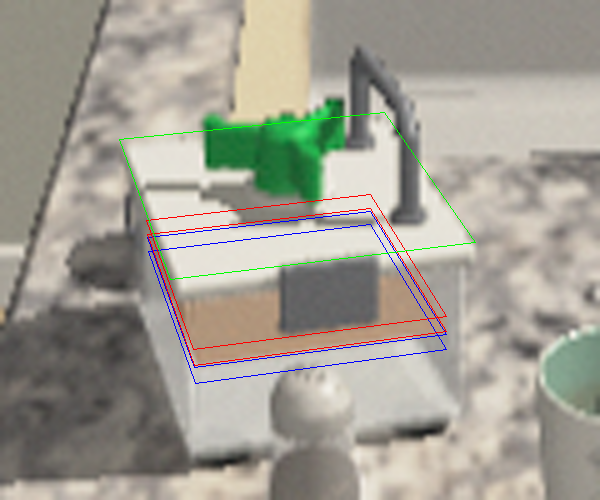

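View pics/scene1o.png

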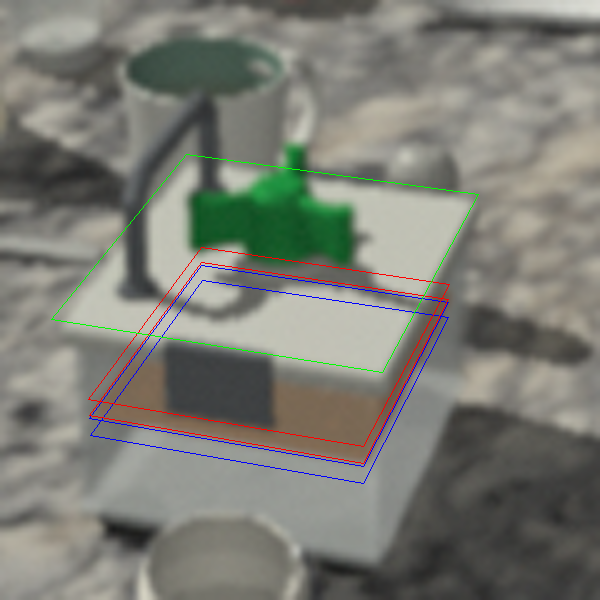

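```bash
cat >> h.py <<'E'
K=np.array([.478,-.050])
def shift(W,s=None):
    s=s or r.sense(); q=s['orientation']; R=Ro.from_quat([q[1],q[2],q[3],q[0]]).as_matrix()
    return 1000*R.T@(np.array(W)-s['position'])
def orb(phis,rad=.034,z=.120):
    s=r.sense(); print(s['clock'],s['position'],s['ft_force'])
    rad=np.broadcast_to(rad,len(phis)); z=np.broadcast_to(z,len(phis))
    for p,a,h in zip(phis,rad,z):
        f=np.radians(p); print(p,np.round(shift([*(K+a*np.array([np.cos(f),np.sin(f)])),h],s),1).tolist())
E
python3 -c "
from h import *
orb([111,111,111],z=[.28,.16,.12])"
```

```text
3.6 [ 0.4194 -0.0511  0.2817] [ 0.943  -0.1735 -0.35  ]
111 [-32.7, -46.5, 1.7]
111 [-32.7, -46.4, 121.7]
111 [-32.8, -46.4, 161.7]
```

Call:
arm_command --series '[[[-16,-23,10],0,1],[[-33,-46,30],0,1],[[-33,-46,65],0,1],[[-33,-46,95],0,1],[[-33,-46,120],0,1],[[-33,-46,140],0,1],[[-33,-46,155],0,1],[[-33,-46,162],0,1]]'

```text
clock: 4.4
position: [0.4644, -0.0179, 0.118]
orientation: [0.001, 0.708, -0.706, -0.001]
ft_force: [-0.6, -0.2, 0.5]
gripper_width: 0.003
```

```bash
python3 -c "
from h import *
s=r.sense(); c=wcam(s); im=r.grab_frame('wrist'); cv2.imwrite('pics/w2.png',im[:,:,::-1])
for q,z in (('knob_top',.138),('wing0',.136)):
    for d in r.mark_of('wrist',q): print(q,d['centre'],round(d['score'],2),watz(c,d['centre'],z))
orb([118,125,132,139,146,153,160,167])
"
```

```text
knob_top [316.3, 217.2] 0.85 [ 0.4776 -0.0498  0.138 ]
wing0 [373.5, 194.6] 0.97 [ 0.4889 -0.0778  0.136 ]
wing0 [300.1, 268.2] 0.77 [ 0.4476 -0.0434  0.136 ]
4.55 [ 0.4655 -0.0182  0.1198] [-0.3999  0.0412 -0.7518]
118 [1.8, 3.5, -0.2]
125 [3.9, 7.0, -0.2]
132 [6.5, 10.3, -0.2]
139 [9.5, 13.2, -0.2]
146 [12.8, 15.8, -0.2]
153 [16.3, 17.9, -0.2]
160 [20.1, 19.6, -0.2]
167 [24.1, 20.8, -0.2]
```

View pics/w2.png

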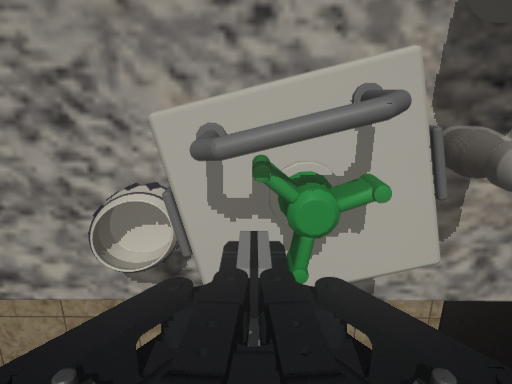

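The closed fingertips at (252,240) sit between the back-left wing (263,165) and the front wing (300,272). They are clear of the handle, so I'm starting stroke 1.

Call:
arm_command --series '[[[2,3.5,0],0,1],[[4,7,0],0,1],[[6.5,10.3,0],0,1],[[9.5,13.2,0],0,1],[[12.8,15.8,0],0,1],[[16.3,17.9,0],0,1],[[20,19.6,0],0,1],[[24,20.8,0],0,1]]'

```text
clock: 5.35
position: [0.4447, -0.0426, 0.1199]
orientation: [-0.0, 0.708, -0.706, 0.0]
ft_force: [0.1, 0.5, 0.9]
gripper_width: -0.004
```

```bash
python3 -c "
from h import *
s=r.sense(); c=wcam(s); im=r.grab_frame('wrist'); cv2.imwrite('pics/w3.png',im[:,:,::-1])
orb([174,181,188,195,202,209,216,223])
"
```

```text
5.4 [ 0.4446 -0.043   0.1199] [ 0.0867 -1.5329  0.872 ]
174 [3.4, 0.5, -0.1]
181 [7.6, 0.7, -0.1]
188 [11.7, 0.4, -0.1]
195 [15.8, -0.5, -0.1]
202 [19.7, -1.8, -0.1]
209 [23.5, -3.5, -0.1]
216 [27.0, -5.8, -0.1]
223 [30.2, -8.4, -0.1]
```

View pics/w3.png

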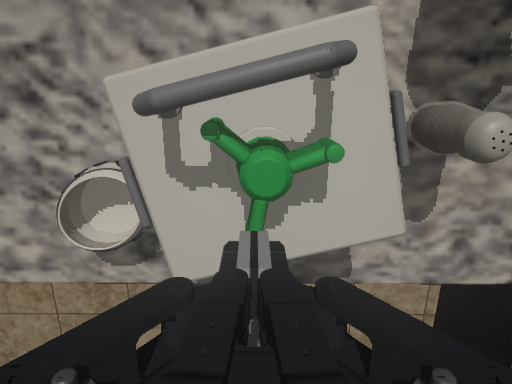

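```bash
python3 -c "
from h import *
s=r.sense(); c=wcam(s)
print(s['position'],s['ft_force'],s['tau'])
for q,z in (('knob_top',.138),('wing0',.136)):
    for d in r.mark_of('wrist',q):
        X=watz(c,d['centre'],z); print(q,d['centre'],round(d['score'],2),X,np.degrees(np.arctan2(X[1]-K[1],X[0]-K[0])))
print('tcp',wproj(c,s['position']))
for a in (51,171,-69): 
  f=np.radians(a); print(a,wproj(c,[K[0]+.03*np.cos(f),K[1]+.03*np.sin(f),.136]))
"
python3 -c "
import cv2
i=cv2.imread('pics/w3.png')[100:300,170:370]; cv2.imwrite('pics/w3z.png',cv2.resize(i,None,fx=3,fy=3,interpolation=cv2.INTER_CUBIC))"
```

```text
[ 0.4446 -0.043   0.1199] [ 0.0867 -1.5329  0.872 ] [  0.7581 -24.0048 -29.8882   0.0796   0.0273  -0.0228]
knob_top [265.0, 177.8] 0.61 [ 0.4774 -0.0491  0.138 ] 121.65516996295605
wing0 [215.2, 134.1] 0.91 [ 0.4982 -0.0253  0.136 ] 50.755398265336595
wing0 [325.4, 155.1] 0.86 [ 0.4884 -0.0782  0.136 ] -69.8149859739543
wing0 [253.3, 229.7] 0.8 [ 0.4491 -0.0435  0.136 ] 167.32627151159863
tcp [252.4487 225.269 ]
51 [218.3026 136.9432]
171 [256.779  231.0033]
-69 [325.1267 154.2881]
```

View pics/w3z.png

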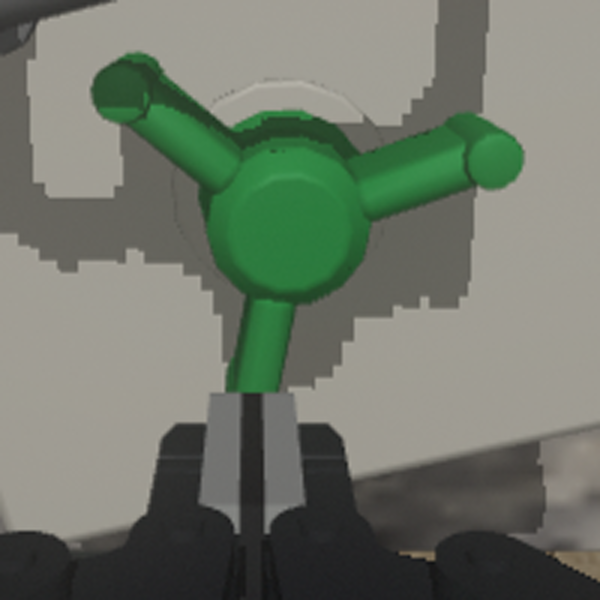

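```bash
python3 -c "
from h import *
s=r.sense(); print(s['clock'],s['position'],s['joints'])
for n,(x0,y0) in dict(side=(170,100),scene=(180,120)).items():
    i=r.grab_frame(n)[:,:,::-1].copy()[y0:y0+130,x0:x0+130]; i=cv2.resize(i,None,fx=4.5,fy=4.5,interpolation=cv2.INTER_CUBIC)
    for X in (s['position'],s['position']+[0,0,.0187],[K[0],K[1],.138]):
        u=(proj(n,X)-[x0,y0])*4.5; cv2.drawMarker(i,tuple(np.int32(u).tolist()),(0,0,255),cv2.MARKER_CROSS,10,1)
    cv2.imwrite(f'pics/{n}3.png',i)
"
```

```text
5.5 [ 0.4448 -0.0425  0.1199] [-0.3499 -0.1517  2.131  -0.0002  1.1616  1.2176]
```

View pics/side3.png

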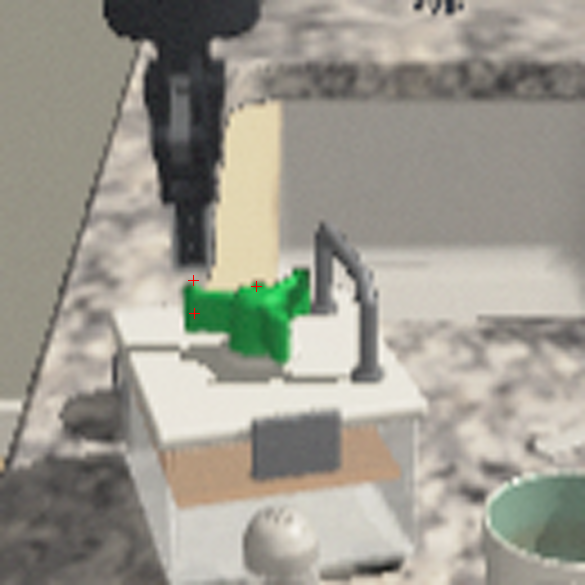

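View pics/scene3.png

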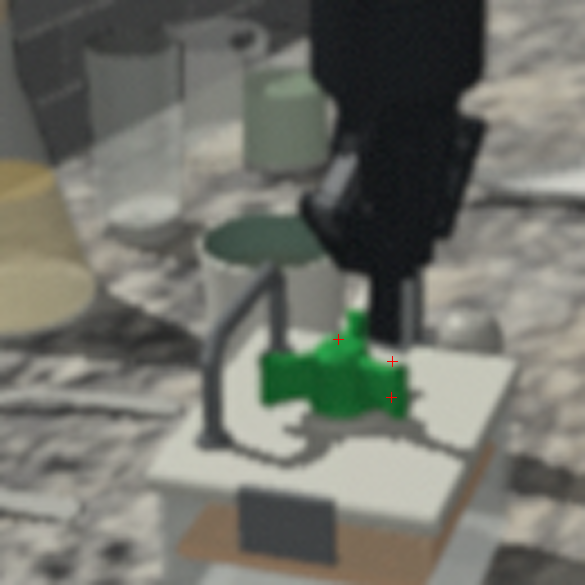

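```bash
python3 -c "
from h import *
s=r.sense();p=s['position'];print(p)
print(tri((267.3,196.7),(212.7,158.2)))
for h in (.13,.14,.145,.15,.155):
  print(h,(proj('side',[p[0],p[1],h])-[170,100])*4.5,(proj('scene',[p[0],p[1],h])-[180,120])*4.5,[wproj(wcam(s),[p[0]+d,p[1],h]).round(1) for d in (-.011,0,.011)])
i=cv2.imread('pics/wrist0.png')
"
```

```text
[ 0.4449 -0.0423  0.1199]
[ 0.4439 -0.0406  0.1482]
0.13 [194.2537 295.9393] [391.5334 378.4192] [array([252.3, 251.1]), array([252.4, 232.7]), array([252.5, 213.7])]
0.14 [193.4734 278.2588] [391.5863 358.7735] [array([252.3, 260.2]), array([252.3, 241. ]), array([252.4, 220.9])]
0.145 [193.0803 269.3527] [391.6129 348.8841] [array([252.2, 265.2]), array([252.3, 245.4]), array([252.4, 224.9])]
0.15 [192.6853 260.4022] [391.6396 338.95  ] [array([252.2, 270.5]), array([252.3, 250.2]), array([252.3, 229.1])]
0.155 [192.2883 251.407 ] [391.6665 328.9708] [array([252.1, 276.1]), array([252.2, 255.3]), array([252.3, 233.6])]
```

View pics/wrist0.png

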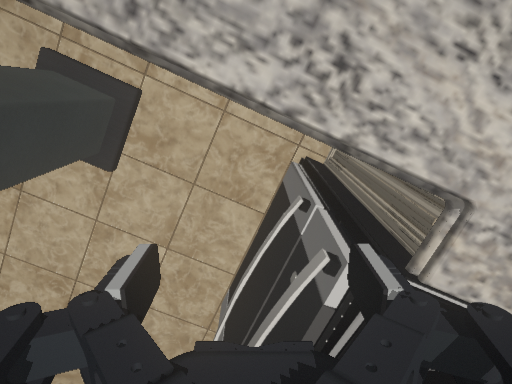

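```bash
python3 -c "
from h import *
orb([111,111,111,111],z=[.16,.13,.11,.095])
orb([118,125,132,139,146,153,160,167],z=.095)"
```

```text
5.6 [ 0.4449 -0.0423  0.1199] [-0.1841  0.1373  0.0337]
111 [-23.9, -21.0, -40.1]
111 [-23.9, -21.0, -10.1]
111 [-23.9, -21.0, 9.9]
111 [-23.9, -21.0, 24.9]
5.6 [ 0.4449 -0.0423  0.1199] [-0.1841  0.1373  0.0337]
118 [-22.2, -17.2, 24.9]
125 [-20.1, -13.7, 24.9]
132 [-17.5, -10.4, 24.9]
139 [-14.6, -7.5, 24.9]
146 [-11.3, -5.0, 24.9]
153 [-7.7, -2.8, 24.9]
160 [-3.9, -1.2, 24.9]
167 [0.1, 0.0, 24.9]
```

All three cameras agree that the fingers end about 29 mm above the reported TCP: tip at z≈0.149 with TCP at 0.120. The fingertips therefore passed over the wing without touching it. I'll go back to the gap between the wings and work about 25 mm lower.

Call:
arm_command --series '[[[0,0,-35],0,1],[[-12,-10,-40],0,1],[[-24,-21,-40],0,1],[[-24,-21,-25],0,1],[[-24,-21,-10],0,1],[[-24,-21,5],0,1],[[-24,-21,17],0,1],[[-24,-21,25],0,1]]'

```text
clock: 6.4
position: [0.4653, -0.018, 0.0938]
orientation: [0.0, 0.709, -0.706, -0.0]
ft_force: [-0.1, -0.4, 0.7]
gripper_width: 0.003
```

```bash
python3 -c "
from h import *
s=r.sense(); print(s['clock'],s['position'],s['ft_force'])
im=r.grab_frame('wrist');cv2.imwrite('pics/w4.png',im[:,:,::-1])
o=[]
for n,(x0,y0) in dict(side=(170,100),scene=(180,120)).items():
    i=r.grab_frame(n)[:,:,::-1].copy()[y0:y0+130,x0:x0+130]; i=cv2.resize(i,None,fx=3,fy=3,interpolation=cv2.INTER_CUBIC)
    u=(proj(n,s['position']+[0,0,.029])-[x0,y0])*3; cv2.drawMarker(i,tuple(np.int32(u).tolist()),(0,0,255),cv2.MARKER_CROSS,10,1); o.append(i)
cv2.imwrite('pics/b4.png',np.hstack(o))
orb([118,125,132,139,146,153,160,167],z=.095)
"
```

```text
6.4 [ 0.4653 -0.018   0.0938] [-0.0545 -0.3605  0.7059]
6.55 [ 0.4656 -0.0181  0.0946] [0.6337 0.3757 0.8396]
118 [1.8, 3.6, -0.4]
125 [4.0, 7.1, -0.4]
132 [6.6, 10.4, -0.4]
139 [9.5, 13.3, -0.4]
146 [12.8, 15.8, -0.4]
153 [16.4, 18.0, -0.4]
160 [20.2, 19.6, -0.4]
167 [24.1, 20.8, -0.4]
```

View pics/b4.png

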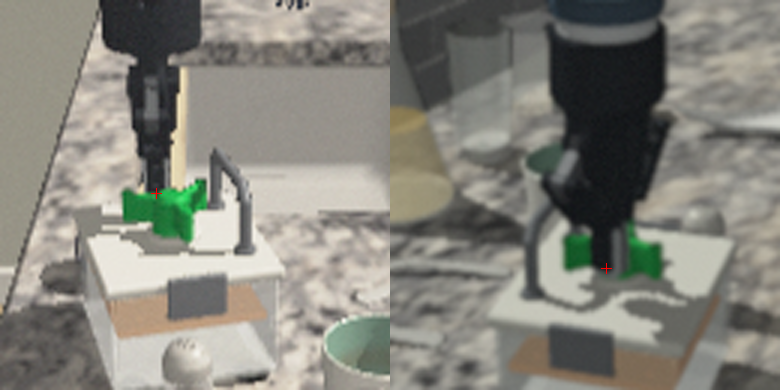

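View pics/w4.png

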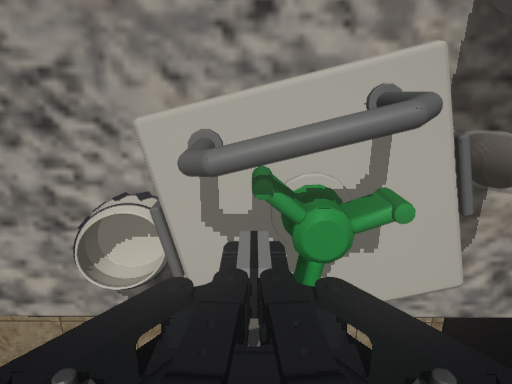

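The scene view shows the fingertip, marked at (606,268), now down beside the wings in the left gap. Repeating stroke 1.

Call:
arm_command --series '[[[2,3.5,0],0,1],[[4,7,0],0,1],[[6.5,10.3,0],0,1],[[9.5,13.2,0],0,1],[[12.8,15.8,0],0,1],[[16.4,17.9,0],0,1],[[20.2,19.6,0],0,1],[[24.1,20.8,0],0,1]]'

```text
clock: 7.35
position: [0.4445, -0.0424, 0.0944]
orientation: [0.0, 0.708, -0.706, -0.0]
ft_force: [0.3, 2.5, 0.4]
gripper_width: -0.001
```

```bash
cat >> h.py <<'E'
def look(tag):
    s=r.sense(); c=wcam(s); print(s['clock'],s['position'],s['ft_force'])
    im=r.grab_frame('wrist');cv2.imwrite(f'pics/{tag}.png',im[:,:,::-1])
    for d in r.mark_of('wrist','wing0'):
        X=watz(c,d['centre'],.136); print('wing',np.round(d['centre']),round(d['score'],2),'ang %.1f r %.4f'%(np.degrees(np.arctan2(X[1]-K[1],X[0]-K[0])),np.hypot(X[1]-K[1],X[0]-K[0])))
E
python3 -c "
from h import *
look('w5')
orb([174,181,188,195,202,209,216,223],z=.095)
"
```

```text
7.35 [ 0.4445 -0.0424  0.0944] [0.3317 2.4834 0.4107]
wing [293. 253.] 0.91 ang -160.2 r 0.0308
wing [195. 181.] 0.87 ang 82.6 r 0.0314
wing [110. 205.] 0.74 ang 95.7 r 0.0679
wing [316. 135.] 0.64 ang -37.1 r 0.0292
7.45 [ 0.4444 -0.0427  0.0944] [-0.1402  2.0318 -0.3525]
174 [3.7, 0.2, -0.6]
181 [7.9, 0.4, -0.6]
188 [12.0, 0.1, -0.6]
195 [16.1, -0.7, -0.6]
202 [20.0, -2.0, -0.6]
209 [23.8, -3.8, -0.6]
216 [27.3, -6.0, -0.6]
223 [30.5, -8.6, -0.6]
```

View pics/w5.png

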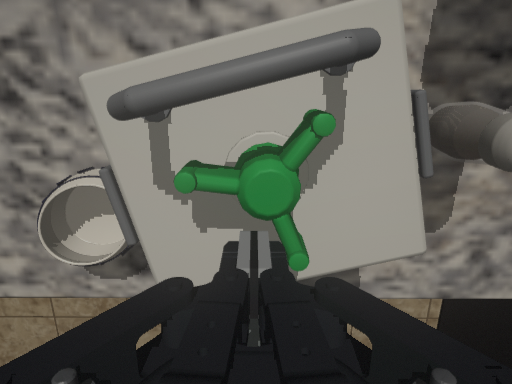

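The thumbscrew now turns: the pushed wing is at (293,253), about 201° in the world frame, up from 171°, at about 2.5 N. Continuing the stroke.

Call:
arm_command --series '[[[3.7,0.2,0],0,1],[[7.9,0.4,0],0,1],[[12,0.1,0],0,1],[[16.1,-0.7,0],0,1],[[20,-2,0],0,1],[[23.8,-3.8,0],0,1],[[27.3,-6,0],0,1],[[30.5,-8.6,0],0,1]]'

```text
clock: 8.25
position: [0.4532, -0.0732, 0.0942]
orientation: [0.0, 0.708, -0.706, -0.001]
ft_force: [-1.2, 2.0, -0.8]
gripper_width: 0.003
```

```bash
python3 -c "
from h import *
look('w6')
orb([230,237,244,251,258,265,272,279],z=.095)
"
```

```text
8.25 [ 0.4532 -0.0732  0.0942] [-1.2029  2.0292 -0.8438]
wing [148. 253.] 0.9 ang 131.5 r 0.0306
wing [263. 229.] 0.79 ang -107.3 r 0.0292
wing [174. 142.] 0.57 ang 15.6 r 0.0298
8.35 [ 0.4534 -0.0737  0.0944] [0.2389 0.7423 0.3968]
230 [2.3, -2.7, -0.6]
237 [4.8, -6.0, -0.6]
244 [6.8, -9.6, -0.6]
251 [8.5, -13.5, -0.6]
258 [9.6, -17.5, -0.6]
265 [10.2, -21.6, -0.6]
272 [10.3, -25.7, -0.7]
279 [9.9, -29.9, -0.7]
```

Call:
arm_command --series '[[[2.3,-2.7,0],0,1],[[4.8,-6,0],0,1],[[6.8,-9.6,0],0,1],[[8.5,-13.5,0],0,1],[[9.6,-17.5,0],0,1],[[10.2,-21.6,0],0,1],[[10.3,-25.7,0],0,1],[[10,-29.9,0],0,1]]'

```text
clock: 9.15
position: [0.4836, -0.0837, 0.0943]
orientation: [0.001, 0.708, -0.706, -0.0]
ft_force: [-2.1, 0.8, 0.0]
gripper_width: -0.002
```

```bash
python3 -c "
from h import *
look('w7')
orb([286,293])
"
```

```text
9.15 [ 0.4836 -0.0837  0.0943] [-2.1246  0.7825  0.0335]
wing [111. 250.] 0.65 ang 67.6 r 0.0306
wing [225. 237.] 0.6 ang -50.4 r 0.0283
9.25 [ 0.484  -0.0838  0.0944] [-0.974  -0.3022  0.9866]
286 [-1.1, -3.4, -25.6]
293 [-2.4, -7.3, -25.6]
```

View pics/w7.png

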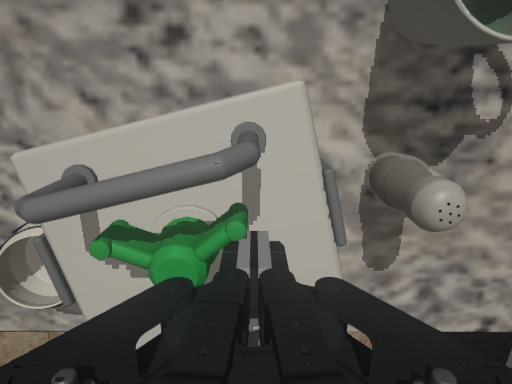

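Call:
arm_command --series '[[[1,5,0],0,1],[[1,6,-20],0,1],[[0,6,-60],0,1],[[-20,15,-65],0,1],[[-45,23,-65],0,1],[[-60,27,-65],0,1],[[-60,27,-60],0,1]]'

```text
clock: 9.95
position: [0.4568, -0.0227, 0.1547]
orientation: [0.0, 0.709, -0.705, 0.001]
ft_force: [-0.3, -0.2, -0.5]
gripper_width: 0.001
```

```bash
python3 -c "
from h import *
look('w8')
orb([129],z=.095)
"
```

```text
9.95 [ 0.4568 -0.0227  0.1547] [-0.2516 -0.1567 -0.531 ]
wing [252. 166.] 0.68 ang 71.8 r 0.0290
wing [298. 226.] 0.65 ang -177.6 r 0.0293
wing [333. 153.] 0.63 ang -49.5 r 0.0267
10.05 [ 0.4564 -0.0238  0.1534] [-0.1807 -0.5857  0.0681]
129 [-0.3, -0.3, 58.4]
```

View pics/w8.png

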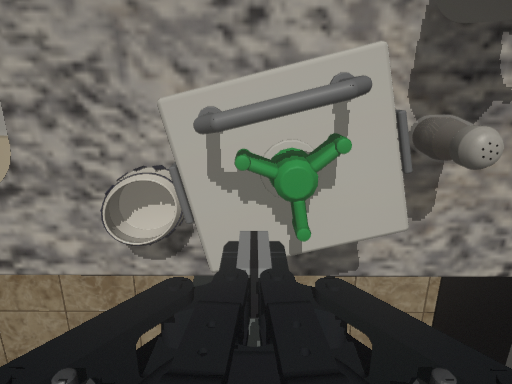

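Call:
arm_command --series '[[[0,0,20],0,1],[[0,0,38],0,1],[[0,0,50],0,1],[[0,0,58],0,1],[[0,0,58],0,1]]'

```text
clock: 10.55
position: [0.4556, -0.024, 0.0943]
orientation: [0.002, 0.708, -0.706, -0.001]
ft_force: [-0.5, -0.3, 0.0]
gripper_width: -0.004
```

```bash
python3 -c "
from h import *
look('w9')
orb([136,143,150,157,164,171,178,185],z=.095)
"
```

```text
10.55 [ 0.4556 -0.024   0.0943] [-0.4821 -0.32    0.02  ]
wing [371. 173.] 0.93 ang -49.6 r 0.0292
wing [319. 276.] 0.72 ang -171.7 r 0.0294
wing [247. 193.] 0.63 ang 69.7 r 0.0300
10.65 [ 0.4567 -0.0241  0.0958] [0.5475 0.4951 0.3699]
136 [2.2, 3.2, 0.8]
143 [5.4, 5.9, 0.8]
150 [8.8, 8.2, 0.9]
157 [12.5, 10.1, 0.9]
164 [16.4, 11.5, 0.9]
171 [20.5, 12.4, 0.9]
178 [24.6, 12.8, 0.9]
185 [28.8, 12.7, 0.9]
```

Call:
arm_command --series '[[[2.2,3.2,0],0,1],[[5.4,5.9,0],0,1],[[8.8,8.2,0],0,1],[[12.5,10.1,0],0,1],[[16.4,11.5,0.5],0,1],[[20.5,12.4,0.5],0,1],[[24.6,12.8,0.5],0,1],[[28.8,12.7,0.5],0,1]]'

```text
clock: 11.45
position: [0.444, -0.0532, 0.0952]
orientation: [0.001, 0.708, -0.706, -0.0]
ft_force: [1.3, 2.5, -0.6]
gripper_width: 0.001
```

```bash
python3 -c "
from h import *
look('w10')
orb([192,199,206,213,220,226,232,238],z=.095)
"
```

```text
11.45 [ 0.444  -0.0532  0.0952] [ 1.2646  2.5476 -0.5554]
wing [286. 239.] 0.94 ang -141.6 r 0.0291
wing [175. 200.] 0.88 ang 99.9 r 0.0300
wing [268. 122.] 0.66 ang -18.6 r 0.0291
11.55 [ 0.4441 -0.0535  0.0953] [ 0.0872  1.2105 -0.4862]
192 [3.5, -0.6, 0.3]
199 [7.6, -1.7, 0.3]
206 [11.4, -3.3, 0.3]
213 [15.0, -5.3, 0.3]
220 [18.4, -7.8, 0.3]
226 [21.0, -10.2, 0.3]
232 [23.3, -12.8, 0.3]
238 [25.4, -15.8, 0.3]
```

Call:
arm_command --series '[[[3.5,-0.6,0],0,1],[[7.6,-1.7,0],0,1],[[11.4,-3.3,0],0,1],[[15,-5.3,0],0,1],[[18.4,-7.8,0],0,1],[[21,-10.2,0],0,1],[[23.3,-12.8,0],0,1],[[25.4,-15.8,0],0,1]]'

```text
clock: 12.35
position: [0.4601, -0.0792, 0.0953]
orientation: [0.001, 0.708, -0.706, 0.0]
ft_force: [-1.2, -0.0, 0.1]
gripper_width: 0.001
```

```bash
python3 -c "
from h import *
look('w11')
orb([241,244,247,250,253,256,258,260,262],z=.095)
"
```

```text
12.35 [ 0.4601 -0.0792  0.0953] [-1.2319 -0.0117  0.1464]
wing [153. 275.] 0.67 ang 147.1 r 0.0296
wing [250. 228.] 0.64 ang -92.7 r 0.0281
wing [144. 163.] 0.55 ang 29.0 r 0.0308
12.45 [ 0.4606 -0.0795  0.0955] [ 0.392  -0.2627 -0.7792]
241 [0.3, -1.0, 0.5]
244 [1.1, -2.5, 0.5]
247 [1.9, -4.1, 0.5]
250 [2.5, -5.8, 0.5]
253 [3.1, -7.5, 0.5]
256 [3.6, -9.2, 0.5]
258 [3.8, -10.4, 0.5]
260 [4.1, -11.5, 0.5]
262 [4.3, -12.7, 0.5]
```

Call:
arm_command --series '[[[0.3,-1,0],0,1],[[1.1,-2.5,0],0,1],[[1.9,-4.1,0],0,1],[[2.5,-5.5,0],0,1],[[2.8,-6.6,0],0,1],[[3.1,-7.6,0],0,1],[[3.4,-8.5,0],0,1],[[3.6,-9.2,0],0,1]]'

```text
clock: 13.25
position: [0.4698, -0.0831, 0.0955]
orientation: [0.001, 0.708, -0.706, 0.001]
ft_force: [-2.4, -0.5, 0.2]
gripper_width: 0.002
```

```bash
python3 -c "
from h import *
look('w12')
orb([256,258,260,261,262,263,264,265],z=.095)
"
```

```text
13.25 [ 0.4698 -0.0831  0.0955] [-2.4276 -0.455   0.215 ]
wing [240. 230.] 0.62 ang -75.2 r 0.0284
wing [125. 202.] 0.56 ang 46.5 r 0.0290
13.35 [ 0.4699 -0.0831  0.0955] [-1.8306  0.8593 -0.3835]
256 [-0.1, 0.1, 0.5]
258 [0.2, -1.1, 0.5]
260 [0.4, -2.2, 0.5]
261 [0.5, -2.8, 0.5]
262 [0.6, -3.4, 0.5]
263 [0.7, -4.0, 0.5]
264 [0.8, -4.6, 0.5]
265 [0.8, -5.2, 0.5]
```

View pics/w12.png

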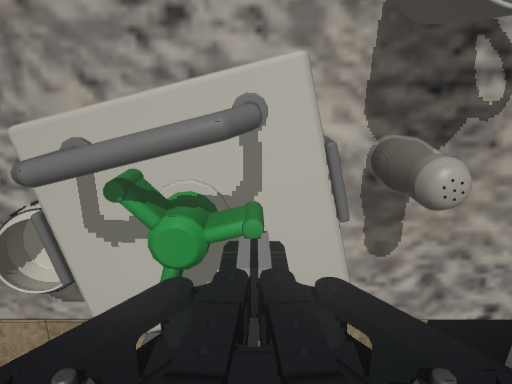

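Call:
arm_command --series '[[[0.2,-1,0],0,1],[[0.4,-2,0],0,1],[[0.5,-2.8,0],0,1]]'

```text
clock: 13.65
position: [0.4728, -0.0837, 0.0955]
orientation: [0.001, 0.708, -0.706, 0.001]
ft_force: [-1.7, -0.4, -1.1]
gripper_width: -0.001
```

Call:
arm_command --series '[[[0.1,-0.7,0],0,1],[[0.2,-1.2,0],0,1],[[0.2,-1.2,0],0,1]]'

```text
clock: 13.95
position: [0.4741, -0.0839, 0.0955]
orientation: [0.001, 0.708, -0.706, 0.001]
ft_force: [-1.3, -0.8, -0.4]
gripper_width: -0.002
```

Call:
arm_command --series '[[[0.1,-0.5,0],0,1],[[0.1,-1,0],0,1],[[0.1,-1,0],0,1]]'

```text
clock: 14.25
position: [0.4752, -0.084, 0.0956]
orientation: [0.001, 0.708, -0.706, 0.001]
ft_force: [-1.4, 0.4, 0.8]
gripper_width: 0.001
```

```bash
python3 -c "
from h import *
look('w13')
"
```

```text
14.25 [ 0.4752 -0.084   0.0956] [-1.3678  0.3944  0.7747]
wing [234. 229.] 0.65 ang -63.5 r 0.0289
wing [115. 220.] 0.64 ang 56.7 r 0.0305
```

Call:
arm_command --series '[[[0,-0.5,0],0,1],[[0,-0.8,0],0,1],[[0,-0.8,0],0,1]]'

```text
clock: 14.65
position: [0.476, -0.084, 0.0956]
orientation: [0.001, 0.708, -0.706, 0.001]
ft_force: [-2.0, -0.1, -0.2]
gripper_width: 0.001
```

Call:
arm_command --series '[[[0,-0.5,0],0,1],[[0,-0.8,0],0,1],[[0,-0.8,0],0,1]]'

```text
clock: 14.95
position: [0.4762, -0.084, 0.0954]
orientation: [0.002, 0.708, -0.706, 0.0]
ft_force: [-5.0, 0.2, 2.3]
gripper_width: -0.001
```

The tip advanced 0.2 mm of the commanded 0.8 mm and the force rose to 5 N, so the stop is reached. Backing off and lifting clear.

Call:
arm_command --series '[[[1,4,0],0,1],[[1,6,-10],0,1],[[1,6,-45],0,1],[[1,20,-85],0,1],[[-10,40,-130],0,1],[[-25,55,-180],0,1],[[-32,57,-187],0,1],[[-32,57,-187],0,1]]'

```text
clock: 15.75
position: [0.4207, -0.0516, 0.286]
orientation: [-0.0, 0.709, -0.706, 0.004]
ft_force: [-0.0, -0.4, 0.1]
gripper_width: 0.0
```

Run:
```python
from h import *
look('w14')
s=r.sense(); print(s['ft_force'],s['joint_velocities'])
c=wcam(s)
for q in ('bowl','shaker'):
    for d in r.mark_of('wrist',q): print(q,d['centre'],watz(c,d['centre'],0),round(d['score'],2))
yaw=np.radians(14.4)
Rz=np.array([[np.cos(yaw),-np.sin(yaw)],[np.sin(yaw),np.cos(yaw)]])
o=[]
for n,(x0,y0) in dict(side=(190,140),scene=(205,175)).items():
    im=r.grab_frame(n)[:,:,::-1].copy(); cv2.imwrite(f'pics/{n}14.png',im)
    for q in (('mug','shaker') if n=='side' else ('bowl',)):
        for d in r.mark_of(n,q)[:1]: print(n,q,d['centre'],atz(n,d['centre'],0))
    im=cv2.resize(im[y0:y0+100,x0:x0+100],None,fx=4,fy=4,interpolation=cv2.INTER_CUBIC)
    for th,col in ((7,(255,0,0)),):
        z=.044+.0045*th-.004
        pts=[(proj(n,[*(K+Rz@np.array([sx*.059,sy*.069])),z])-[x0,y0])*4 for sx,sy in((-1,-1),(-1,1),(1,1),(1,-1))]
        cv2.polylines(im,[np.int32(pts)],True,col,1)
    o.append(im)
cv2.imwrite('pics/b14.png',np.hstack(o))
```

```text
15.75 [ 0.4207 -0.0516  0.286 ] [-0.0286 -0.4276  0.098 ]
wing [276.  95.] 0.94 ang -60.6 r 0.0271
wing [249. 140.] 0.91 ang 176.2 r 0.0293
wing [222.  93.] 0.68 ang 60.9 r 0.0308
[ 1.0093  0.2125 -0.9465] [-0.0086  0.0321  0.023   0.0001  0.0031  0.0003]
bowl [156.5, 145.1] [0.4191 0.0836 0.    ] 0.62
bowl [248.7, 139.3] [ 0.4278 -0.0461  0.    ] 0.26
shaker [359.6, 93.8] [ 0.4896 -0.1955  0.    ] 0.61
side mug [295.5, 257.0] [ 0.6208 -0.2286  0.    ]
side shaker [235.3, 248.3] [ 0.4951 -0.1937  0.    ]
scene bowl [246.7, 292.8] [0.4178 0.0813 0.    ]
```

View pics/b14.png

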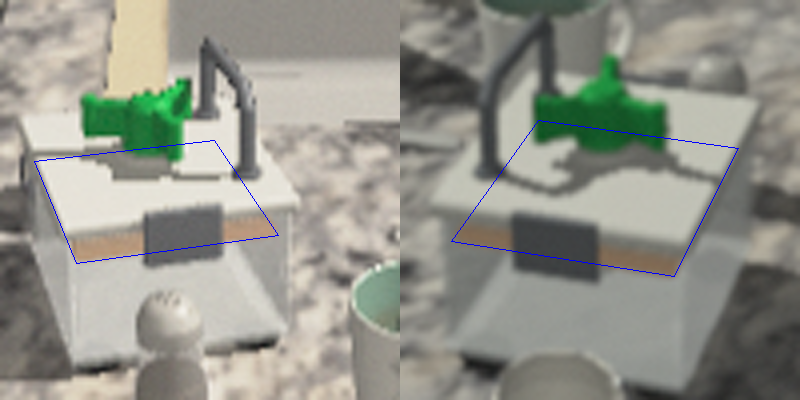

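View pics/w14.png

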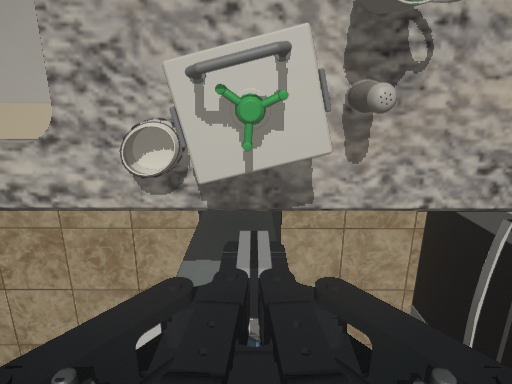

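The plate's lower edge lies on the outline predicted for fully up in both views (about row 260 left, 270 right). The wings are at about 59° modulo 120, the tools are clear, and the bowl, shaker and mug haven't moved. Handing in.

```bash
python3 -c "
from rig import r
print(r.close_job()); print(r.sense()['clock'])"
```

```text
the job is handed in; nothing more can be done
None
the job is handed in; nothing more can be done
```

I wound the thumbscrew anticlockwise about 245°, from roughly 2.7 rad to its stop, and handed the job in at about 16 s. One early pass may have broken a fail rule, as explained below. I used two side-pushing strokes with closed fingertips, at about 2 to 3 N.

**Last checks**
- **Stop:** on the final small step the force rose to about 5 N and the tip barely moved, so I backed off straight away.
- **Thumbscrew:** after I lifted clear, the three wings read 56–61° modulo 120 (mean about 59°). The stop should be at about 55.5°; the few degrees' difference fits the measuring scatter.
- **Plate:** in the scene and side pictures its lower edge lies on the outline predicted for fully up.
- **Loose things:** the bowl and shaker measured within about 5 mm of their first wrist-camera readings. The mug was within about 5 mm of its first side-camera reading.
- **Arm:** it ended clear of everything, at about z = 0.286 m, with no contact force.

**What disagreed or went wrong**
- **Finger length:** the stated tool frame did not match the pictures. In all three cameras the closed fingers end about 29 mm above the reported TCP.
- **First pass:** because of this, my first attempt at about 4.6 to 5.4 s swept over the front wing without turning it. I repeated the stroke about 25 mm lower.
- **Possible failure:** at the end of that pass the nominal grasp point, 18.7 mm above the reported TCP, was about 3 mm from a wing point (seen from above) and low enough to count. If the judge uses that nominal point, the "taken between the fingers" rule may have triggered. If it goes by where the fingers actually were, above the wing and not touching it, it did not.

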